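# Close the mould press with its removable crank

## Task

Clamp the mould in the small screw press: take the loose crank out of the tray, feel it down onto the square end of the press spindle until it sits fully home (turn it to find the square, do not force it), and wind it clockwise by its handle until the platen grips the mould firmly, stopping as soon as the crank has gone clearly stiffer, without overtightening. Then lift the crank off and stand it upright back in the tray, so that nobody can knock the press open while the mould sets; leave the other things on the bench as they are.

Things in the scene. Friction and masses are not known exactly. Their poses are not given: they have to be found in the camera images.
- press: Dark blue-grey screw press fixed to the bench: base plate 120 mm (x) x 176 mm (y), two columns, crosshead with its top 136 mm up, vertical spindle in the middle. Origin: centre of its underside, z up. Turning the spindle clockwise seen from above lowers the platen 10 mm a turn; 0.7 to 1.6 turns bring it from its start to a firm grip. The screw is self-locking.
- spindle_seat (a point): On the spindle axis, at the top of its 33 mm collar, 144 mm above the bench: the hub's underside is here when the crank is fully home. From here rises a bare steel square, 14 mm across, 18 mm tall. This point belongs to the press and does not turn: how the square stands is not measured and differs each time (any of the four ways round fits)
- spindle_tip (a point): Top of the spindle, 25 mm above the seat: a round nose 7 mm tall on the square's end, 12 mm thick, tapering to 7 mm, that enters the socket at any angle; the square's top edges are chamfered. While the crank still rests on the square's end, contact force there must stay under 80 N; wedging multiplies a push 2 to 3 times: 3 to 10 N are enough
- platen: Aluminium pressing plate 86 x 100 x 14 mm guided on the columns, below a brass nut; origin: centre of its top face, its underside 14 mm lower. It meets the mould 50 mm above the bench; from there disc springs make the crank stiffer, by about 0.27 N m for each radian (3.3 N more at the handle)
- mould: Aluminium mould 76 x 64 x 34 mm with a red seam, lying loose on the press bed under the platen, already in place; origin: centre of its underside, 16 mm above the bench. A firm grip is 100 to 300 N, felt as 2 to 6 N more at the crank handle than running free; under 60 N (1.2 N more) is loose, over 380 N (7.5 N more) is overtightened
- crank: Loose balanced steel crank, 0.3 to 0.5 kg, standing upright on its hub in the tray. Origin: centre of the hub's flat underside, z up, x along the arm to the handle. Hub: square block 28 x 28 mm, 54 mm tall, sides parallel to x and y; in its underside a square socket, 15.5 mm across, 30 mm deep, same sides, edges chamfered 1 mm
- crank_hub (a point): On the crank's hub axis, 42 mm above its underside, axes as the crank: the place to grip from above across its y (28 mm wide), clear above the tray's rim. Arm: flat bar 18 mm wide, 42 to 52 mm above the underside. Counterweight at x = -48 mm, 33 mm across, up to 58 mm above the underside
- crank_handle (a point): Middle of the black handle, 80 mm from the hub axis and 80 mm above the crank's underside: an upright knob 24 mm thick, 54 to 100 mm above the underside, turning freely on its pin, so it can be held while it goes round. Running free, the screw drags 0.35 N m: 4 to 4.5 N at the handle along its path while moving; once stopped 0 to 3 N remain, at a firm grip about 2 to 4 N more
- tray_mid (a point): Centre of the floor of the aluminium tray, on its black rubber liner 3 mm above the bench; x along its length. Inside 172 x 96 mm, rim 20 mm above the bench; the tray is fixed
- tape: Coiled yellow tape measure, 54 mm across, 16 mm high, bystander; origin: centre of its underside
- flux_tin: Small round black tin, 41 mm across, 24 mm high, bystander; origin: centre of its underside
- doming_block: Brass cube of 42 mm with round hollows, bystander; origin: centre of its underside

How it is judged (in metres and radians):
On the way, in this order (a step that is already met when the one before it is completed fails the run):
1. the crank sits fully home on the spindle's square (horizontal distance between crank_hub and spindle_seat below 0.006 m and z of crank_hub in the frame of spindle_seat below 0.046 m and angle between crank's own z axis and vertical below 0.12 rad), for 0.2 s.
2. wound by the crank, the platen grips the mould with more than 60 N (contact force between platen and mould above 60 N and horizontal distance between crank_hub and spindle_seat below 0.008 m and z of crank_hub in the frame of spindle_seat below 0.05 m), for 0.2 s.
At the end, for the whole second after the job is handed in: The platen still grips the mould with more than 60 N, the mould is central under it (within 12 mm of the spindle axis), and the crank stands upright (within 0.1 rad) and at rest on its hub on the tray's floor, the hub's axis within 70 mm along and 36 mm across of the tray's middle (contact force between platen and mould above 60 N and horizontal distance between mould and spindle_seat below 0.012 m and x of crank_hub in the frame of tray_mid between -0.07 and 0.07 m and y of crank_hub in the frame of tray_mid between -0.036 and 0.036 m and z of crank_hub in the frame of tray_mid below 0.047 m and angle between crank's own z axis and vertical below 0.1 rad and linear speed of crank below 0.02 m/s); the robot touches nothing.
It fails at once if the mould is overtightened: more than 380 N from the platen (contact force between platen and mould above 380 N).
It fails at once if the crank is forced onto the spindle: more than 80 N of contact force while it still rests on the square's end (contact force between crank and press above 80 N and z of crank_hub in the frame of spindle_seat between 0.058 and 0.075 m).
It fails at once if a bystander (tape measure, tin, brass cube) is shifted by more than 20 mm (distance of any of tape, flux_tin, doming_block from where it was at the start of the episode above 0.02 m).
It also fails if it takes over 72 s, if anything falls off the work surface, if the arm or the gripper's body presses on something with over 40 N, if the wrist force passes 120 N, or if a joint passes its speed limit or range.

## Robot

A 6-joint arm with a two-finger parallel gripper is mounted at the origin on a cart in front of the work surface, level with it; the furniture and walls round the work are solid. World frame = base frame: x ahead of the robot, y to its left, z up, the work surface at z = 0. Lengths are in m, angles in degrees, forces in N, time in s.
With the tool pointing down it reaches from about 0.3 to 0.75 m from the base axis. Payload 8.5 kg.
Tool frame: the origin (TCP) lies midway between the tips of the shut fingers; the grasp point (between the pads) lies 19 mm behind it; y points along the fingers, x is the direction in which the jaws open and shut, and the axes are right-handed (so a half turn about y gives the same grasp; the last joint's range is limited). The gripper opens to 85 mm and grips with 20 to 120 N. Pads are 22 mm wide; open, the fingers measure 114 mm over their backs; the gripper's body (76 mm by 85 mm) begins 54 mm behind the grasp point. The pads swing forward as they close: fully open they stand 13 mm farther back than shut.
Start: joints at [-12.336, 21.807, 74.336, -0, 83.858, -12.336], TCP at [0.55, 0, 0.231] pointing down, gripper open.
Joint ranges: [-178.18, 178.18], [-50.72, 133.34], [12.68, 142.11], [-81.47, 261.47], [9.98, 163.14], [-165.26, 165.26]. Speed limits (degrees/s): [136.94, 136.94, 180, 180, 180, 180].

## Interface

Orientations are given as a 3x3 rotation matrix whose columns are the frame's x, y, z axes.
In Python, from rig import env gives the robot as it stands.
- The arm moves only by the tool carry_out, never from a script. Its argument "plan" is a list of rows, each a list of 3 entries, a list of its own where there are three numbers: the shift along the tool's x, y, z in m, then the turn, a rotation vector about the tool's x, y, z in degrees, then the finger opening in m, from 0 to 0.0854. In form: [[[dx, dy, dz], [ax, ay, az], jaw], ...]. A call has 1 to 8 rows; each row shifts and turns the commanded pose from where the row before left it, along the tool's axes as they then stand; what a row does not reach is not made up. A row lasts 1/8 s, in which the tool goes at most 62.5 mm and 10.7 degrees, less where a joint would pass 70% of its speed; a pose out of reach is approached as far as the arm can. A call is refused whole if a number of a shift passes 0.0625 or a number of a turn 10.7, either way. A call with a gripper value outside its range is refused whole. The fingers move at their own pace and stop on an object; "force" is the grip in N (left out, the last holds). Time passes only in rows, so rows that do not move let the fingers close. It gives the time, the measured TCP pose, the force and the opening at its end, in the units of the state.
- env.observe(): the state, without advancing time (a new reading comes with each control period).
- env.get_image(name): name is "scene" or "side" or "wrist"; returns a dict with "image" (384x512x3 uint8, red, green, blue), "vfov" (degrees; the focal length in pixels is half the picture's height over the tangent of half this angle, whatever the lens; pixels are square), "cx", "cy" (the principal point, pixels), "rvec" (rotation vector, rad) and "tvec" (3), from world to camera coordinates, as OpenCV has them; the wrist camera has in their place "tool_from_camera" (4x4, takes a point from camera to tool coordinates, whose origin is the TCP and whose axes are the tool frame's). Camera axes: x right, y down, z forward; pixel columns grow to the right and rows downward; lengths in m; the calibration is good to about 2 mm. A picture is of the moment at which its call begins: read the wrist's pose just before it. There is no depth.
- env.close_job(): hands the job in, once; it reports no verdict.
Trained networks look in a picture, given as the dict that the camera call returned (one of the last four; its "shot" number tells which), for a name from the list of things; names that differ only in an ending like _2 or _b are one class to them, and where a whole thing is asked for, a point or a joint stands for the part that bears it (a point fixed in the world has none). Each returns a list of dicts, best first, with "conf" (0 to 1); they miss things now and then, are a little off and sometimes report something else, mostly with a low value. They report only what shows in the picture. A call takes as long as a camera call.
- env.outline_of(target, picture): "mask" (384x512 bool, what is visible of it) and "pixel" ([row, column] in pixels, amid what is visible of it).
The state is a dict: "time_s": time; "q": joint angles; "qvel": joint speeds; "joint_efforts": joint torques, N m; "position": TCP position; "tool_rot": TCP orientation; "ft_force": force on the tool from outside, world axes, zero at the start; "wrist_torque": the same for the moment, N m; "grip_width": finger opening in m.
Only numpy, scipy, OpenCV 4.12 (cv2) and the standard library are available. Lean on these libraries where they do the work, as an engineer would, in place of code of your own. Each camera call takes 0.05 s, during which the arm holds its last target.

## Working session

There is one attempt and no reset: what is moved stays moved. The work goes in short steps, Python scripts to look and compute and a tool call to move; the robot and the scene stay as the last step left them, time stands still between calls to the robot, and variables do not carry over. Pictures are saved under pics/ and viewed, and the job is handed in when it is done.

Besides the shell and the picture viewer there is one more tool, called after "Request:" in YAML: its name, and indented under it one key for each argument. carry_out: Moves the arm, as the interface text tells. Its arguments: {"type":"object","properties":{"plan":{"type":"array","items":{"type":"array"}},"force":{"type":"number"}},"required":["plan"]}

```bash
ls; mkdir -p pics; cat > h.py <<'E'
import numpy as np, cv2
from rig import env
def cam(d):
    h=d["image"].shape[0]; f=h/2/np.tan(np.radians(d["vfov"])/2)
    K=np.array([[f,0,d["cx"]],[0,f,d["cy"]],[0,0,1]])
    if "rvec" in d:
        R=cv2.Rodrigues(np.array(d["rvec"],float))[0]; t=np.array(d["tvec"],float).ravel()
    else:
        s=d["_s"]; T=np.eye(4); T[:3,:3]=np.array(s["tool_rot"]); T[:3,3]=s["position"]
        W=T@np.array(d["tool_from_camera"]); R=W[:3,:3].T; t=-R@W[:3,3]
    return K,R,t
def get(n):
    s=env.observe(); d=env.get_image(n); d["_s"]=s; return d
def onplane(d,rc,z):
    K,R,t=cam(d); r=R.T@np.linalg.inv(K)@np.array([rc[1],rc[0],1.]); c=-R.T@t
    return c+r*(z-c[2])/r[2]
def proj(d,p):
    K,R,t=cam(d); q=K@(R@np.array(p,float)+t); return q[:2]/q[2]
def save(d,n):
    cv2.imwrite("pics/"+n+".png",cv2.cvtColor(d["image"],cv2.COLOR_RGB2BGR))
E
python3 - <<'E'
from h import *
print(env.observe())
for n in ["scene","side","wrist"]:
    d=get(n); save(d,n+"0")
    for t in ["press","crank","crank_handle","crank_hub","spindle_tip","spindle_seat","tray_mid","tape","flux_tin","doming_block","platen","mould"]:
        try: r=env.outline_of(t,{k:v for k,v in d.items() if k!="_s"})
        except Exception as e: print(n,t,e); continue
        print(n,t,[(round(float(x["conf"]),2),[int(i) for i in x["pixel"]],int(x["mask"].sum())) for x in r[:2]])
E
```

```text
pics
{'time_s': 0.0, 'q': array([-1.23362087e+01,  2.18420957e+01,  7.43876042e+01,  1.32231625e-03,
        8.38585122e+01, -1.23359152e+01]), 'qvel': array([-0.12340317,  0.02051387,  0.01540055, -0.12584365, -0.08053705,
       -0.10460844]), 'joint_efforts': array([-1.00240642e-03, -4.48466885e+01, -2.31285810e+01, -2.87182611e-04,
        4.73836102e-03,  1.77242771e-05]), 'position': array([5.49689364e-01, 6.75458417e-05, 2.30684646e-01]), 'tool_rot': array([[ 9.99998876e-01, -1.49914047e-03,  7.87230264e-06],
       [-7.34559234e-06,  3.51346709e-04,  9.99999938e-01],
       [-1.49914314e-03, -9.99998815e-01,  3.51335302e-04]]), 'ft_force': array([ 0.08580379, -0.59378888, -0.02753837]), 'wrist_torque': array([ 0.0302982 ,  0.00123427, -0.04366833]), 'grip_width': 0.08544604851668114}
scene press [(0.88, [205, 258], 2604)]
scene crank [(0.76, [280, 237], 981), (0.72, [207, 259], 2636)]
scene crank_handle [(0.65, [282, 238], 1078)]
scene crank_hub [(0.91, [282, 239], 928), (0.61, [206, 258], 2647)]
scene spindle_tip [(0.76, [205, 259], 2706)]
scene spindle_seat [(0.53, [292, 25
[... 595 characters left out ...]
ide tape [(0.8, [254, 205], 281)]
side flux_tin [(0.75, [271, 213], 210), (0.26, [228, 276], 2511)]
side doming_block [(0.62, [248, 361], 275), (0.23, [228, 276], 2560)]
side platen [(0.62, [229, 274], 659)]
side mould [(0.51, [240, 271], 276)]
wrist press [(0.92, [62, 293], 13518)]
wrist crank []
wrist crank_handle []
wrist crank_hub []
wrist spindle_tip [(0.66, [59, 292], 13475)]
wrist spindle_seat [(0.84, [60, 288], 13553), (0.57, [46, 271], 3446)]
wrist tray_mid []
wrist tape [(0.58, [165, 436], 1803), (0.57, [32, 114], 1960)]
wrist flux_tin [(0.67, [98, 118], 1138)]
wrist doming_block [(0.78, [168, 434], 1796)]
wrist platen [(0.87, [49, 267], 3403)]
wrist mould [(0.69, [35, 112], 1977)]
```

View pictures.

```bash
python3 - <<'E'
import cv2,numpy as np
a=cv2.imread("pics/scene0.png");b=cv2.imread("pics/side0.png")
cv2.imwrite("pics/sc0.png",cv2.resize(a[110:350,140:420],None,fx=2.5,fy=2.5,interpolation=3))
cv2.imwrite("pics/si0.png",cv2.resize(b[120:340,120:420],None,fx=2.5,fy=2.5,interpolation=3))
E
```

```text
(no output)
```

View pics/sc0.png

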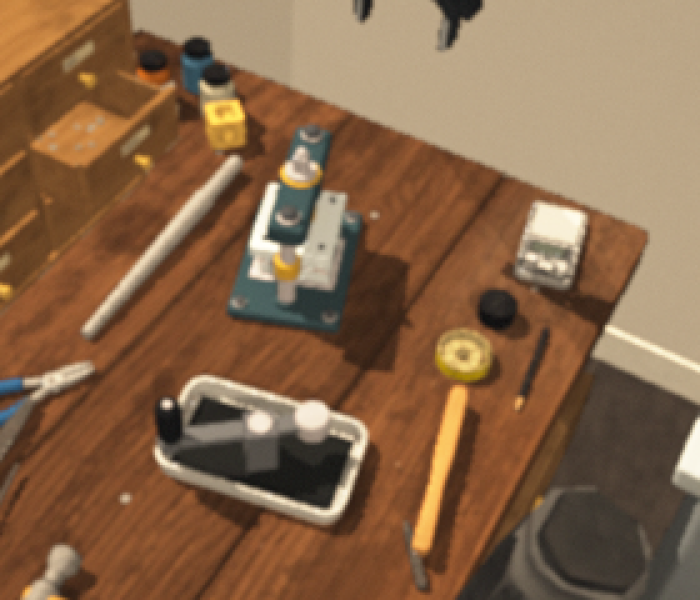

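View pics/si0.png

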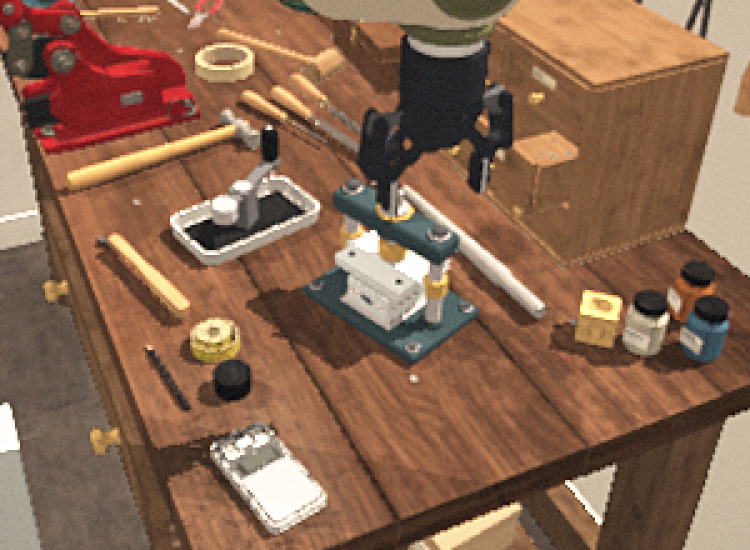

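View pics/wrist0.png

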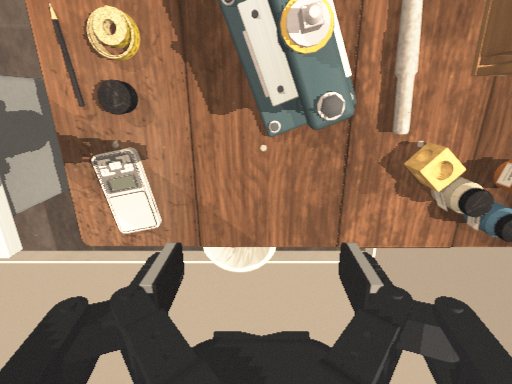

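```bash
python3 - <<'E'
from h import *
def o(d,t):
    r=env.outline_of(t,{k:v for k,v in d.items() if k!="_s"}); return r[0]
for n in ["scene","side","wrist"]:
    d=get(n); K,R,t=cam(d); print(n,"C",-R.T@t, "fwd",R[2],K[0,0])
    if n=="wrist": print(np.array(d["tool_from_camera"]).round(3))
sc=get("scene");si=get("side");
print(sc["vfov"])
# hand picks: scene zoomed coordinates /2.5 + (140,110)
z=lambda c,r:(r/2.5+110,c/2.5+140)
y=lambda c,r:(r/2.5+120,c/2.5+120)
print("hub sc",onplane(sc,z(262,423),.055)); print("hub si",onplane(si,y(241,197),.055))
print("handle top sc",onplane(sc,z(168,402),.103)," si",onplane(si,y(270,132),.103))
print("cw top sc",onplane(sc,z(313,412),.061),"si",onplane(si,y(226,205),.061))
print("tray sc", [onplane(sc,z(*p),.02).round(3) for p in [(198,378),(367,440),(335,522),(158,450)]])
print("tray si", [onplane(si,y(*p),.02).round(3) for p in [(172,218),(212,260),(320,210),(280,178)]])
print("tip sc",onplane(sc,z(301,150),.169)," si",onplane(si,y(396,187),.169))
print("base sc", [onplane(sc,z(*p),.01).round(3) for p in [(230,313),(335,326),(365,215)]])
for t,h in [("tape",.008),("flux_tin",.012),("doming_block",.02)]:
    for d in (sc,si): print(t,onplane(d,o(d,t)["pixel"],h).round(3))
E
```

```text
scene C [0.1888001  0.81051445 0.82833694] fwd [ 0.36843783 -0.61670949 -0.69564572] 411.30004257949014
side C [ 0.15818589 -0.63202477  0.74355812] fwd [ 0.3576029   0.75576249 -0.54858293] 384.41917910843944
wrist C [0.55003362 0.08278813 0.37340354] fwd [-2.06031318e-05 -3.19242528e-01 -9.47673049e-01] 272.3990785044608
[[ 1.     0.    -0.     0.   ]
 [ 0.    -0.319  0.948 -0.142]
 [ 0.    -0.948 -0.319  0.083]
 [ 0.     0.     0.     1.   ]]
50.04750868896316
hub sc [0.48135357 0.36398752 0.055     ]
hub si [0.47424544 0.34514239 0.055     ]
handle top sc [0.54234076 0.41714391 0.103     ]  si [0.5392865  0.40708533 0.103     ]
cw top sc [0.4469926  0.33285736 0.061     ] si [0.44828473 0.32722546 0.061     ]
tray sc [array([0.575, 0.334, 0.02 ]), array([0.403, 0.307, 0.02 ]), array([0.386, 0.395, 0.02 ]), array([0.558, 0.42 , 0.02 ])]
tray si [array([0.392, 0.385, 0.02 ]), array([0.411, 0.279, 0.02 ]), array([0.575, 0.324, 0.02 ]), array([0.556, 0.418, 0.02 ])]
tip sc [0.58174347 0.13950362 0.169     ]  si [0.58267432 0.1342232  0.169     ]
base sc [array([0.601, 0.242, 0.01 ]), array([0.5  , 0.197, 0.01 ]), array([0.555, 0.036, 0.01 ])]
tape [0.375 0.164 0.008]
tape [0.378 0.15  0.008]
flux_tin [0.371 0.086 0.012]
flux_tin [0.365 0.074 0.012]
doming_block [0.773 0.009 0.02 ]Traceback (most recent call last):
  File "<stdin>", line 20, in <module>
  File "<stdin>", line 3, in o
IndexError: list index out of range
```

```bash
python3 - <<'E'
import cv2
a=cv2.imread("pics/wrist0.png")
cv2.imwrite("pics/w0z.png",cv2.resize(a[0:60,265:355],None,fx=8,fy=8,interpolation=2))
E
```

```text
(no output)
```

View pics/w0z.png

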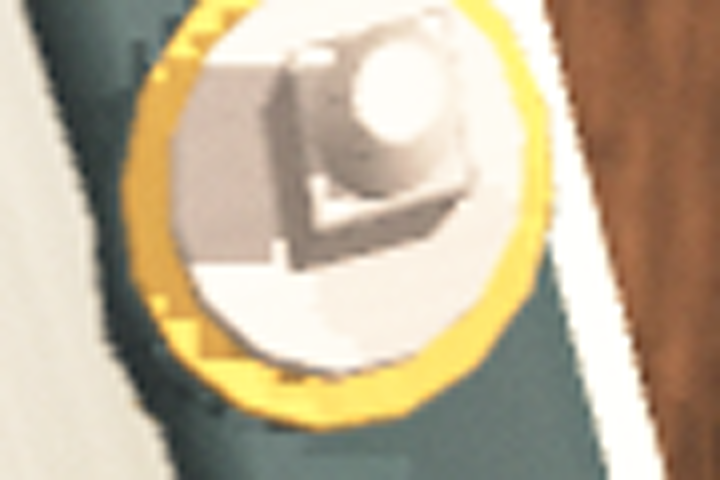

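Request:
carry_out:
  plan:
    - [[0.015,0,0.06],[0,0,0],0.0854]
    - [[0.015,0,0.0],[0,0,0],0.0854]
    - [[0,0,0],[0,0,0],0.0854]

```text
time_s: 2.88
position: [0.5803, 0.0603, 0.2309]
tool_rot: [[1.0, -0.0, -0.001], [0.001, -0.0, 1.0], [-0.0, -1.0, -0.0]]
ft_force: [-0.1, 0.6, -0.2]
grip_width: 0.0859
```

```bash
python3 - <<'E'
from h import *
d=get("wrist");save(d,"w1")
print(d["_s"]["position"],d["_s"]["time_s"],proj(d,[.582,.137,.162]))
np.save("w1.npy",d,allow_pickle=True)
x,y=[int(v) for v in proj(d,[.582,.137,.162])]
a=cv2.cvtColor(d["image"],cv2.COLOR_RGB2BGR)
print(x,y); x0=max(x-40,0);y0=max(y-30,0);print(x0,y0)
cv2.imwrite("pics/w1z.png",cv2.resize(a[y0:y0+64,x0:x0+80],None,fx=9,fy=9,interpolation=2))
E
```

```text
[0.58032506 0.06033185 0.23093702] 2.875 [263.25212328 106.57985197]
263 106
223 76
```

View pics/w1z.png

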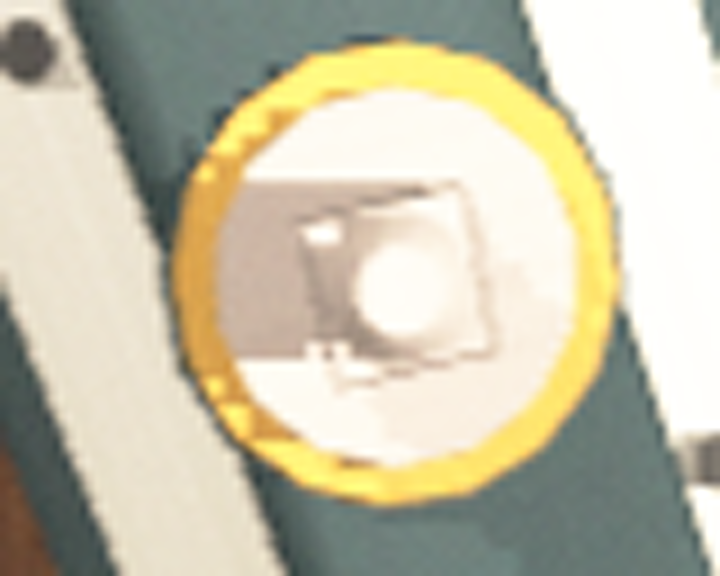

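View pics/w1.png

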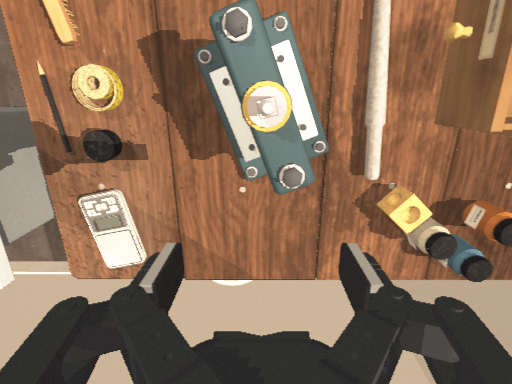

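```bash
python3 - <<'E'
from h import *
d=np.load("w1.npy",allow_pickle=True).item()
P=[(300,215),(460,182),(495,352),(340,388)]
f=lambda p:(p[1]/9+76-.5,p[0]/9+223-.5)
W=np.array([onplane(d,f(p),.160) for p in P]); print(W.round(4),W.mean(0))
for i in range(4):
    e=W[(i+1)%4]-W[i]; print(np.linalg.norm(e),np.degrees(np.arctan2(e[1],e[0])))
print("nose",onplane(d,f((400,290)),.169)); print("collar c",onplane(d,f((397,277)),.144)); print("ring",onplane(d,f((395,271)),.137))
print("colscrews",[onplane(d,p,.137) for p in [(23,237),(177,291)]])
for t in ["tape","flux_tin","doming_block"]: pass
E
```

```text
[[0.5765 0.142  0.16  ]
 [0.5896 0.1446 0.16  ]
 [0.5928 0.1311 0.16  ]
 [0.5798 0.1282 0.16  ]] [0.58468052 0.13650747 0.16      ]
0.013407441084467661 11.116805606204654
0.013844261502117233 -76.85372023030845
0.013332426548307928 -167.25270726304737
0.0142263832540717 103.4158281400426
nose [0.5845977  0.13642168 0.169     ]
collar c [0.58484116 0.13671108 0.144     ]
ring [0.58479037 0.13704254 0.137     ]
colscrews [array([0.56207682, 0.19688281, 0.137     ]), array([0.60739165, 0.07563466, 0.137     ])]
```

Request:
carry_out:
  plan:
    - [[-0.02,0,0.046],[0,0,0],0.0854]
    - [[-0.02,0,0.046],[0,0,0],0.0854]
    - [[-0.02,0,0.046],[0,0,0],0.0854]
    - [[-0.02,0,0.046],[0,0,0],0.0854]
    - [[-0.02,0,0.046],[0,0,0],0.0854]
    - [[0,0.06,0],[0,0,0],0.0854]
    - [[0,0,0],[0,0,0],0.0854]

```text
time_s: 3.8
position: [0.4778, 0.2889, 0.1685]
tool_rot: [[1.0, -0.008, 0.0], [-0.0, -0.003, 1.0], [-0.008, -1.0, -0.003]]
ft_force: [0.4, -0.7, 0.5]
grip_width: 0.0856
```

```bash
python3 - <<'E'
from h import *
d=get("wrist");save(d,"w2")
np.save("w2.npy",d,allow_pickle=True)
a=cv2.cvtColor(d["image"],cv2.COLOR_RGB2BGR)
cv2.imwrite("pics/w2z.png",cv2.resize(a[0:220,140:400],None,fx=3,fy=2.7,interpolation=2))
p=d["_s"]["position"]; print(p, d["_s"]["tool_rot"])
x,y=proj(d,[.478,.36,.057]);print(x,y)
E
```

```text
[0.47779126 0.28892161 0.16851538] [[ 9.99969034e-01 -7.86605353e-03  2.35972125e-04]
 [-2.58534789e-04 -2.86746530e-03  9.99995855e-01]
 [-7.86534428e-03 -9.99964951e-01 -2.86941016e-03]]
262.07744037447804 111.3051160075559
```

View pics/w2.png

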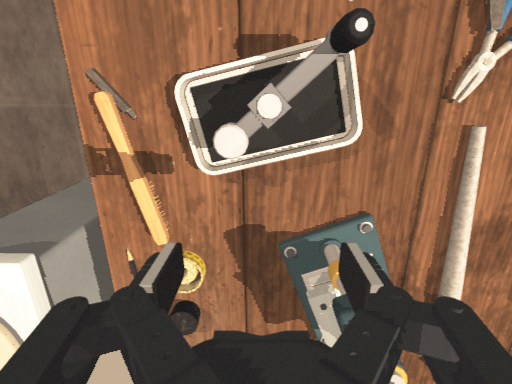

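View pics/w2z.png

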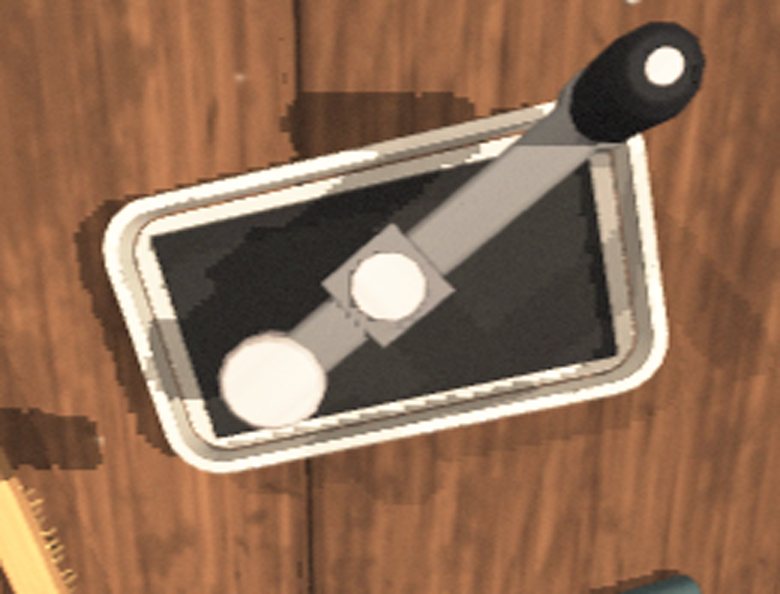

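```bash
python3 - <<'E'
from h import *
d=np.load("w2.npy",allow_pickle=True).item()
f=lambda p:(p[1]/2.7-.5,p[0]/3+140-.5)
W=np.array([onplane(d,f(p),.056) for p in [(390,223),(455,290),(386,348),(322,285)]]); print(W.round(4),W.mean(0))
for i in range(4):
    e=W[(i+1)%4]-W[i]; print(np.linalg.norm(e),np.degrees(np.arctan2(e[1],e[0])))
h=onplane(d,f((665,66)),.103);c=onplane(d,f((272,380)),.061);b=onplane(d,f((388,286)),.057);print(h,c,b)
v=h-c;print(np.linalg.norm(v[:2]),np.degrees(np.arctan2(v[1],v[0])), c+v*48/128)
T=np.array([onplane(d,f(p),.02) for p in [(102,195),(645,140),(670,385),(190,480)]]);print(T.round(3))
T=np.array([onplane(d,f(p),.003) for p in [(152,237),(583,150),(617,355),(215,438)]]);print(T.round(3),T.mean(0))
# cabinet
s=get("side"); print("cab",onplane(s,(120+265/2.5,120+555/2.5),0),onplane(s,(120+130/2.5,120+520/2.5),0))
E
```

```text
[[0.4844 0.3844 0.056 ]
 [0.504  0.3637 0.056 ]
 [0.4836 0.3449 0.056 ]
 [0.4644 0.3653 0.056 ]] [0.48409327 0.364584   0.056     ]
0.02844050187210684 -46.56582154564233
0.02775725364091697 -137.25364483336494
0.0280332298752148 133.2432899446059
0.027661956848005913 43.587900727872295
[0.54396628 0.41807118 0.103     ] [0.4489556  0.33480828 0.061     ] [0.48399881 0.36502853 0.057     ]
0.12633186486511558 41.22980222874126 [0.48458461 0.36603187 0.07675   ]
[[0.391 0.396 0.02 ]
 [0.566 0.413 0.02 ]
 [0.585 0.327 0.02 ]
 [0.412 0.288 0.02 ]]
[[0.402 0.382 0.003]
 [0.551 0.413 0.003]
 [0.57  0.336 0.003]
 [0.419 0.301 0.003]] [0.48535618 0.358085   0.003     ]
cab [0.80894459 0.12051744 0.        ] [0.95853926 0.42554936 0.        ]
```

Request:
carry_out:
  plan:
    - [[0.002,0,0.055],[0,0,0],0.0854]
    - [[0.002,0,0.02],[0,0,0],0.0854]
    - [[0,0,0],[0,9.46,0],0.0854]
    - [[0,0,0],[0,9.46,0],0.0854]
    - [[0,0,0],[0,9.46,0],0.0854]
    - [[0,0,0],[0,9.46,0],0.0854]
    - [[0,0,0],[0,9.46,0],0.0854]
    - [[0,0,0],[0,0,0],0.0854]

```text
time_s: 4.9
position: [0.4852, 0.3646, 0.1737]
tool_rot: [[0.678, 0.003, 0.735], [-0.735, 0.002, 0.678], [0.001, -1.0, 0.003]]
ft_force: [-0.5, 0.5, 0.1]
grip_width: 0.0854
```

```bash
cat >> h.py <<'E'
def to(target, yaw=None, s=None):
    "needed move in tool axes"
    s=s or env.observe(); R=np.array(s["tool_rot"]); e=R.T@(np.array(target)-s["position"])
    y=np.degrees(np.arctan2(R[1,0],R[0,0]))
    print("t",s["time_s"],"pos",np.array(s["position"]).round(4),"yaw",round(y,2),"move",e.round(4),"tilt",np.round(np.degrees(R[:2,1]),2))
E
python3 - <<'E'
from h import *
to([.484,.365,.100])
d=get("wrist");save(d,"w3")
print(proj(d,[.484,.365,.056]))
E
```

```text
t 4.9 pos [0.4852 0.3646 0.1737] yaw -47.29 move [-0.0011  0.0737 -0.0008] tilt [0.19 0.09]
[260.18768235 185.94493893]
```

View pics/w3.png

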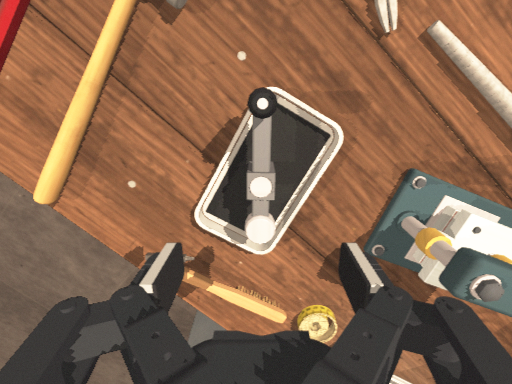

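Request:
carry_out:
  plan:
    - [[-0.001,0.055,-0.001],[0,0,0],0.0854]
    - [[0,0.055,0],[0,0,0],0.0854]
    - [[0,0.036,0],[0,0,0],0.0854]
    - [[0,0,0],[0,0,0],0.0854]
    - [[0,0,0],[0,0,0],0.015]
    - [[0,0,0],[0,0,0],0.015]
    - [[0,0,0],[0,0,0],0.015]
    - [[0,0,0],[0,0,0],0.015]
  force: 80

```text
time_s: 5.95
position: [0.4832, 0.3652, 0.0267]
tool_rot: [[0.678, 0.002, 0.735], [-0.735, 0.001, 0.678], [0.001, -1.0, 0.002]]
ft_force: [0.4, -1.3, 5.9]
grip_width: 0.027
```

```bash
python3 - <<'E'
from h import *
to([.484,.365,.027]); print(env.observe()["grip_width"],env.observe()["ft_force"])
d=get("wrist");save(d,"w4")
E
```

```text
t 5.95 pos [0.4832 0.3652 0.0267] yaw -47.29 move [ 0.0007 -0.0003  0.0004] tilt [0.13 0.05]
0.02697338852105123 [ 0.41755982 -1.32121903  5.89896142]
```

View pics/w4.png

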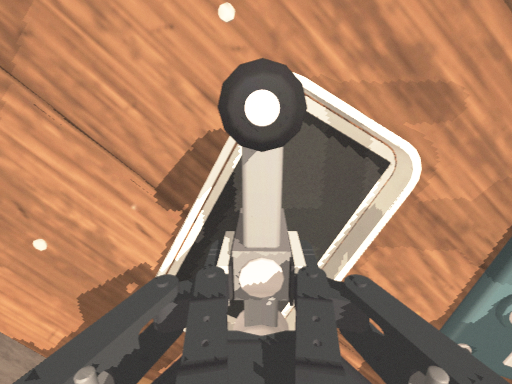

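```bash
python3 - <<'E'
from h import *
d=get("wrist");s=d["_s"];R=s["tool_rot"]
for p,z in [((278,262),.057),((107,262),.103)]:
    w=onplane(d,p,z); print(w,R.T@(w-s["position"]))
for z in (.169,.144):
  pass
E
```

```text
[0.48303195 0.3648698  0.057     ] [ 0.00016819 -0.03032273 -0.00031719]
[0.5422701  0.41995413 0.103     ] [-7.78273717e-05 -7.61503361e-02  8.06717817e-02]
```

Request:
carry_out:
  plan:
    - [[0,-0.04,0],[0,0,0],0.015]
    - [[0,-0.055,0],[0,0,0],0.015]
    - [[0,-0.055,0],[0,0,0],0.015]
    - [[0,-0.05,0],[0,0,0],0.015]
    - [[0.047,0,-0.016],[0,0,0],0.015]
    - [[0.047,0,-0.016],[0,0,0],0.015]
    - [[0.047,0,-0.016],[0,0,0],0.015]
    - [[0,0,0],[0,0,0],0.015]

```text
time_s: 7.05
position: [0.5438, 0.2259, 0.2249]
tool_rot: [[0.675, -0.001, 0.738], [-0.738, -0.001, 0.675], [-0.0, -1.0, -0.001]]
ft_force: [-0.1, 0.2, -3.7]
grip_width: 0.0268
```

```bash
python3 - <<'E'
from h import *
to([.5847,.1366,.225]); print(env.observe()["grip_width"],env.observe()["ft_force"],env.observe()["q"])
E
```

```text
t 7.05 pos [0.5438 0.2259 0.2249] yaw -47.53 move [ 0.0935 -0.0001 -0.0301] tilt [-0.06 -0.05]
0.02679517231036362 [-0.11859846  0.19295784 -3.68347666] [ 1.10646626e+01  2.60388546e+01  6.84790286e+01 -3.64661835e-02
  8.55548254e+01  5.86011495e+01]
```

Now to above the spindle and turn to the square's heading.

Request:
carry_out:
  plan:
    - [[0.047,0,-0.015],[0,0,0],0.015]
    - [[0.0465,0,-0.015],[0,0,0],0.015]
    - [[0,0,0],[0,10,0],0.015]
    - [[0,0,0],[0,10,0],0.015]
    - [[0,0,0],[0,10,0],0.015]
    - [[0,0,0],[0,0,0],0.015]
    - [[0,0,0],[0,0,0],0.015]

```text
time_s: 7.92
position: [0.584, 0.1402, 0.2252]
tool_rot: [[0.224, -0.0, 0.975], [-0.975, 0.0, 0.224], [-0.0, -1.0, -0.0]]
ft_force: [-0.4, -0.0, -3.4]
grip_width: 0.0268
```

```bash
python3 - <<'E'
from h import *
to([.5847,.1366,.200]); print(env.observe()["grip_width"],env.observe()["ft_force"])
for n in ["side","scene"]:
    d=get(n); x,y=[int(v) for v in proj(d,[.585,.137,.18])]
    save(d,n+"1"); a=cv2.imread(f"pics/{n}1.png"); cv2.imwrite(f"pics/{n}1z.png",cv2.resize(a[y-50:y+50,x-65:x+65],None,fx=6,fy=6,interpolation=2)); print(x,y)
E
```

```text
t 7.925 pos [0.584  0.1402 0.2252] yaw -77.08 move [ 0.0037  0.0252 -0.0001] tilt [-0.03  0.  ]
0.02680015710764513 [-0.40251365 -0.01820386 -3.39067104]
278 190
259 165
```

View pics/side1z.png

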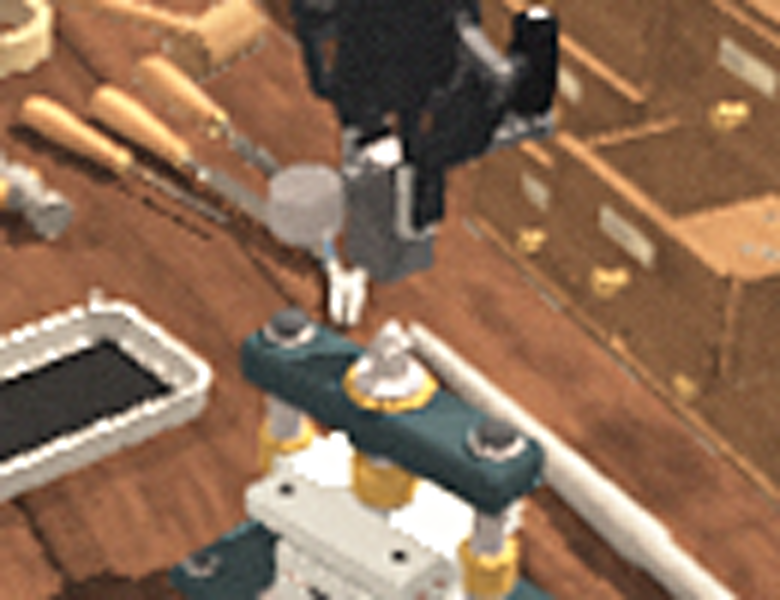

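View pics/scene1z.png

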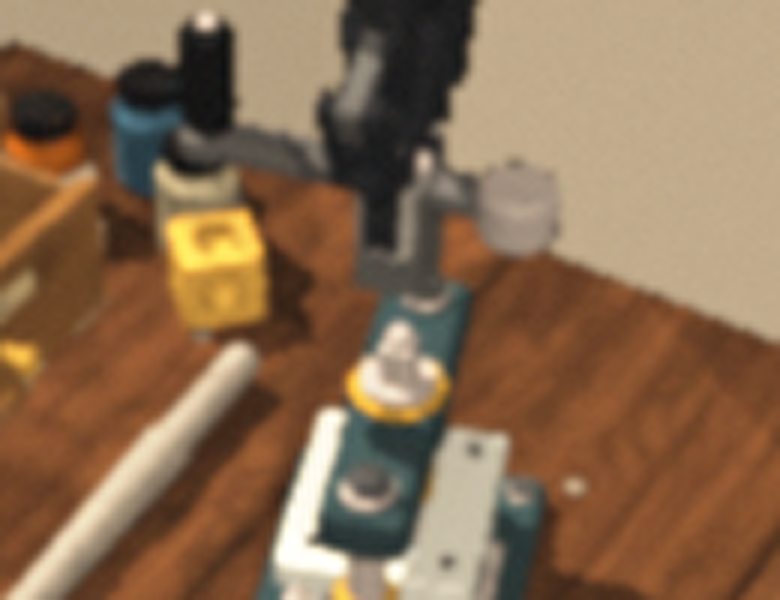

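Request:
carry_out:
  plan:
    - [[0.0037,0.03,0],[0,0.3,0],0.015]
    - [[0,0,0],[0,0,0],0.015]
    - [[0,0,0],[0,0,0],0.015]

```text
time_s: 8.4
position: [0.5854, 0.1364, 0.1963]
tool_rot: [[0.215, 0.001, 0.977], [-0.977, 0.0, 0.215], [0.0, -1.0, 0.001]]
ft_force: [0.3, -0.9, -3.0]
grip_width: 0.0268
```

```bash
python3 - <<'E'
from h import *
to([.5847,.1366,.187]); print(env.observe()["grip_width"],env.observe()["ft_force"])
E
```

```text
t 8.4 pos [0.5854 0.1364 0.1963] yaw -77.56 move [-0.0004  0.0093 -0.0007] tilt [0.07 0.01]
0.026793667868832746 [ 0.29632206 -0.92081419 -3.04479737]
```

Now feel down slowly, toward just above the square.

Request:
carry_out:
  plan:
    - [[-0.0003,0.003,-0.0006],[0,0,0],0.015]
    - [[0,0.003,0],[0,0,0],0.015]
    - [[0,0.0015,0],[0,0,0],0.015]

```text
time_s: 8.78
position: [0.5844, 0.1364, 0.1878]
tool_rot: [[0.215, -0.0, 0.977], [-0.977, 0.0, 0.215], [-0.0, -1.0, -0.0]]
ft_force: [-0.3, 0.3, -3.9]
grip_width: 0.0271
```

```bash
python3 - <<'E'
from h import *
to([.5847,.1366,.1677]); print(env.observe()["grip_width"],env.observe()["ft_force"],env.observe()["wrist_torque"])
E
```

```text
t 8.775 pos [0.5844 0.1364 0.1878] yaw -77.59 move [-0.0001  0.0201  0.0003] tilt [-0.  0.]
0.0271254446879707 [-0.2532234   0.32281616 -3.90166041] [ 0.03653758  0.01736142 -0.03835133]
```

Request:
carry_out:
  plan:
    - [[0,0.0015,0],[0,0,0],0.015]
    - [[0,0.0015,0],[0,0,0],0.015]
    - [[0,0.001,0],[0,0,0],0.015]

```text
time_s: 9.15
position: [0.5844, 0.1364, 0.1837]
tool_rot: [[0.215, -0.0, 0.977], [-0.977, 0.0, 0.215], [-0.0, -1.0, -0.0]]
ft_force: [0.3, -0.6, -3.8]
grip_width: 0.027
```

```bash
python3 - <<'E'
from h import *
to([.5847,.1366,.1677]); print(env.observe()["grip_width"],env.observe()["ft_force"],env.observe()["wrist_torque"])
E
```

```text
t 9.15 pos [0.5844 0.1364 0.1837] yaw -77.6 move [-0.0002  0.016   0.0003] tilt [-0.01  0.  ]
0.026956496130533036 [ 0.28203517 -0.61903132 -3.80404955] [-0.02280412  0.07068672 -0.01966303]
```

Already below the square's top by 2 mm with no contact force. Continue.

Request:
carry_out:
  plan:
    - [[0,0.0015,0],[0,0,0],0.015]
    - [[0,0.0015,0],[0,0,0],0.015]
    - [[0,0.001,0],[0,0,0],0.015]

```text
time_s: 9.52
position: [0.5844, 0.1364, 0.1797]
tool_rot: [[0.215, -0.0, 0.977], [-0.977, 0.0, 0.215], [-0.0, -1.0, -0.0]]
ft_force: [-0.0, -0.6, -3.9]
grip_width: 0.0272
```

```bash
python3 - <<'E'
from h import *
to([.5847,.1366,.1677]); print(env.observe()["grip_width"],env.observe()["ft_force"],env.observe()["wrist_torque"])
E
```

```text
t 9.525 pos [0.5844 0.1364 0.1797] yaw -77.6 move [-0.0001  0.012   0.0003] tilt [-0.01  0.  ]
0.02720337262687738 [-0.04047479 -0.59686864 -3.94863248] [ 0.030879    0.00798829 -0.00645995]
```

Request:
carry_out:
  plan:
    - [[0,0.0025,0],[0,0,0],0.015]
    - [[0,0.0025,0],[0,0,0],0.015]
    - [[0,0.0025,0],[0,0,0],0.015]
    - [[0,0.002,0],[0,0,0],0.015]
    - [[0,0.001,0],[0,0,0],0.015]

```text
time_s: 10.15
position: [0.5844, 0.1364, 0.1692]
tool_rot: [[0.215, -0.0, 0.977], [-0.977, -0.0, 0.215], [-0.0, -1.0, -0.0]]
ft_force: [0.2, 0.3, -3.6]
grip_width: 0.0268
```

```bash
python3 - <<'E'
from h import *
to([.5847,.1366,.1677]); print(env.observe()["grip_width"],env.observe()["ft_force"],env.observe()["wrist_torque"])
E
```

```text
t 10.15 pos [0.5844 0.1364 0.1692] yaw -77.6 move [-0.0002  0.0015  0.0003] tilt [-0.01 -0.  ]
0.026810962060920315 [ 0.17217915  0.31706738 -3.63956108] [-0.02571232  0.06230821 -0.07612305]
```

Request:
carry_out:
  plan:
    - [[0,0.001,0],[0,0,0],0.015]
    - [[0,0.0008,0],[0,0,0],0.015]
    - [[0,0,0],[0,0,0],0.015]

```text
time_s: 10.52
position: [0.5845, 0.1364, 0.1677]
tool_rot: [[0.215, 0.0, 0.977], [-0.977, -0.0, 0.215], [0.0, -1.0, 0.0]]
ft_force: [-0.1, 0.5, -1.1]
grip_width: 0.0269
```

```bash
python3 - <<'E'
from h import *
to([.5847,.1366,.1677]); print(env.observe()["grip_width"],env.observe()["ft_force"],env.observe()["wrist_torque"])
E
```

```text
t 10.525 pos [0.5845 0.1364 0.1677] yaw -77.6 move [-0.0002  0.      0.0003] tilt [ 0.02 -0.  ]
0.026923865698644543 [-0.14924244  0.46575703 -1.14590316] [-0.01433786  0.11665143  0.02333113]
```

Request:
carry_out:
  plan:
    - [[0,0,0],[0,0,0],0.0854]
    - [[0,0,0],[0,0,0],0.0854]
    - [[0,0,0],[0,0,0],0.0854]
    - [[0,-0.047,0],[0,0,0],0.0854]
    - [[0,0,0.04],[0,0,0],0.0854]
    - [[0,0,0.04],[0,0,0],0.0854]
    - [[0,0,0],[0,0,0],0.0854]

```text
time_s: 11.4
position: [0.664, 0.1537, 0.2132]
tool_rot: [[0.215, -0.001, 0.977], [-0.977, -0.0, 0.215], [-0.0, -1.0, -0.001]]
ft_force: [-0.0, -0.6, 0.0]
grip_width: 0.0852
```

```bash
python3 - <<'E'
from h import *
a=np.radians(12.5)
to([.5845+.08*np.cos(a),.1364+.08*np.sin(a),.212]); print(env.observe()["grip_width"],env.observe()["ft_force"])
for n in ["side","wrist"]:
    d=get(n); save(d,n+"5")
w=onplane(d,(200,256),.244); print(proj(d,[.5845+.08*np.cos(a),.1364+.08*np.sin(a),.244]))
E
```

```text
t 11.4 pos [0.664  0.1537 0.2132] yaw -77.6 move [-0.0003  0.0012 -0.0013] tilt [-0.04 -0.  ]
0.08517602668254816 [-0.02996875 -0.63101604  0.02479725]
[261.6050156  277.63714575]
```

View pics/wrist5.png

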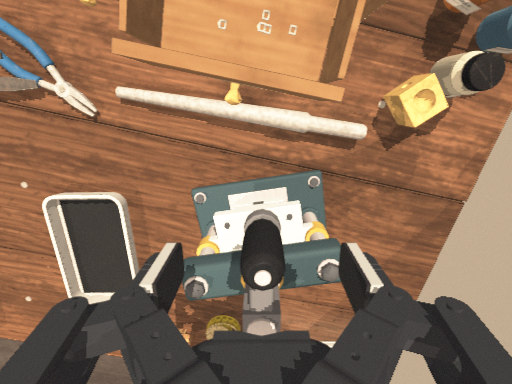

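View pics/side5.png

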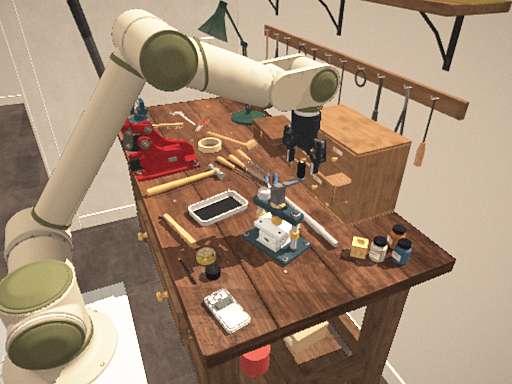

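```bash
python3 - <<'E'
import numpy as np
for st,N in ((10,44),):
  for k in range(N):
    a,b=np.radians([k*st,(k+1)*st]); print(k*st,"[[%.4f, 0, %.4f], [0,0,0], 0.015],"%(.08*(np.sin(b)-np.sin(a)),.08*(np.cos(b)-np.cos(a))))
E
```

```text
0 [[0.0139, 0, -0.0012], [0,0,0], 0.015],
10 [[0.0135, 0, -0.0036], [0,0,0], 0.015],
20 [[0.0126, 0, -0.0059], [0,0,0], 0.015],
30 [[0.0114, 0, -0.0080], [0,0,0], 0.015],
40 [[0.0099, 0, -0.0099], [0,0,0], 0.015],
50 [[0.0080, 0, -0.0114], [0,0,0], 0.015],
60 [[0.0059, 0, -0.0126], [0,0,0], 0.015],
70 [[0.0036, 0, -0.0135], [0,0,0], 0.015],
80 [[0.0012, 0, -0.0139], [0,0,0], 0.015],
90 [[-0.0012, 0, -0.0139], [0,0,0], 0.015],
100 [[-0.0036, 0, -0.0135], [0,0,0], 0.015],
110 [[-0.0059, 0, -0.0126], [0,0,0], 0.015],
120 [[-0.0080, 0, -0.0114], [0,0,0], 0.015],
130 [[-0.0099, 0, -0.0099], [0,0,0], 0.015],
140 [[-0.0114, 0, -0.0080], [0,0,0], 0.015],
150 [[-0.0126, 0, -0.0059], [0,0,0], 0.015],
160 [[-0.0135, 0, -0.0036], [0,0,0], 0.015],
170 [[-0.0139, 0, -0.0012], [0,0,0], 0.015],
180 [[-0.0139, 0, 0.0012], [0,0,0], 0.015],
190 [[-0.0135, 0, 0.0036], [0,0,0], 0.015],
200 [[-0.0126, 0, 0.0059], [0,0,0], 0.015],
210 [[-0.0114, 0, 0.0080], [0,0,0], 0.015],
220 [[-0.0099, 0, 0.0099], [0,0,0], 0.015],
230 [[-0.0080, 0, 0.0114], [0,0,0], 0.015],
240 [[-0.0059, 0, 0.0126], [0,0,0], 0.015],
250 [[-0.0036, 0, 0.0135], [0,0,0], 0.015],
260 [[-0.0012, 0, 0.0139], [0,0,0], 0.015],
270 [[0.0012, 0, 0.0139], [0,0,0], 0.015],
280 [[0.0036, 0, 0.0135], [0,0,0], 0.015],
290 [[0.0059, 0, 0.0126], [0,0,0], 0.015],
300 [[0.0080, 0, 0.0114], [0,0,0], 0.015],
310 [[0.0099, 0, 0.0099], [0,0,0], 0.015],
320 [[0.0114, 0, 0.0080], [0,0,0], 0.015],
330 [[0.0126, 0, 0.0059], [0,0,0], 0.015],
340 [[0.0135, 0, 0.0036], [0,0,0], 0.015],
350 [[0.0139, 0, 0.0012], [0,0,0], 0.015],
360 [[0.0139, 0, -0.0012], [0,0,0], 0.015],
370 [[0.0135, 0, -0.0036], [0,0,0], 0.015],
380 [[0.0126, 0, -0.0059], [0,0,0], 0.015],
390 [[0.0114, 0, -0.0080], [0,0,0], 0.015],
400 [[0.0099, 0, -0.0099], [0,0,0], 0.015],
410 [[0.0080, 0, -0.0114], [0,0,0], 0.015],
420 [[0.0059, 0, -0.0126], [0,0,0], 0.015],
430 [[0.0036, 0, -0.0135], [0,0,0], 0.015],
```

Request:
carry_out:
  plan:
    - [[0,0.001,-0.001],[0,0,0],0.015]
    - [[0,0,0],[0,0,0],0.015]
    - [[0,0,0],[0,0,0],0.015]
    - [[0,0,0],[0,0,0],0.015]
    - [[0,0,0],[0,0,0],0.015]
  force: 60

```text
time_s: 12.12
position: [0.6617, 0.1533, 0.2138]
tool_rot: [[0.215, 0.001, 0.977], [-0.977, 0.0, 0.215], [0.0, -1.0, 0.001]]
ft_force: [0.2, -0.1, 1.4]
grip_width: 0.0216
```

```bash
cat >> h.py <<'E'
C=np.array([.5845,.1364])
def wind():
    s=env.observe(); p=s["position"][:2]-C; r=np.hypot(*p); a=np.degrees(np.arctan2(p[1],p[0]))
    u=p/r; t=np.array([u[1],-u[0]]); F=np.array(s["ft_force"])
    print("t %.2f phi %.1f r %.4f z %.4f Ftan(resist+) %.2f Frad %.2f Fz %.2f grip %.4f"%(s["time_s"],(12.4-a)%360,r,s["position"][2],-F[:2]@t,F[:2]@u,F[2],s["grip_width"]))
    return s
E
python3 -c "
from h import *
wind()"
```

```text
t 12.12 phi 0.0 r 0.0790 z 0.2138 Ftan(resist+) -0.09 Frad 0.15 Fz 1.41 grip 0.0216
```

Request:
carry_out:
  plan:
    - [[0.0139,0,-0.0012],[0,0,0],0.015]
    - [[0.0135,0,-0.0036],[0,0,0],0.015]
    - [[0.0126,0,-0.0059],[0,0,0],0.015]
    - [[0.0114,0,-0.008],[0,0,0],0.015]

```text
time_s: 12.62
position: [0.6544, 0.0979, 0.2139]
tool_rot: [[0.214, 0.001, 0.977], [-0.977, 0.0, 0.214], [0.0, -1.0, 0.001]]
ft_force: [2.5, 3.0, 3.1]
grip_width: 0.0216
```

```bash
python3 -c "
from h import *
wind()
d=get('wrist');save(d,'w6')
d=get('side');save(d,'s6');a=cv2.imread('pics/s6.png');cv2.imwrite('pics/s6z.png',cv2.resize(a[165:275,210:340],None,fx=6,fy=5.4,interpolation=2))
"
```

```text
t 12.62 phi 41.2 r 0.0798 z 0.2139 Ftan(resist+) 3.84 Frad 0.68 Fz 3.09 grip 0.0216
```

View pics/w6.png

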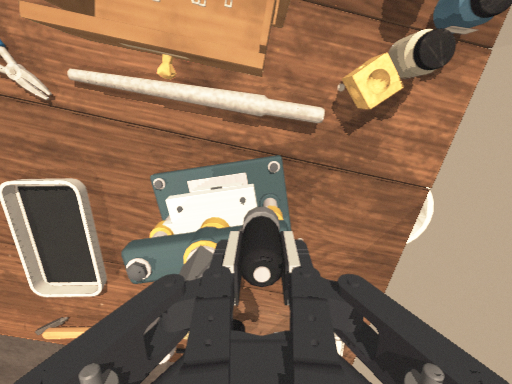

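View pics/s6z.png

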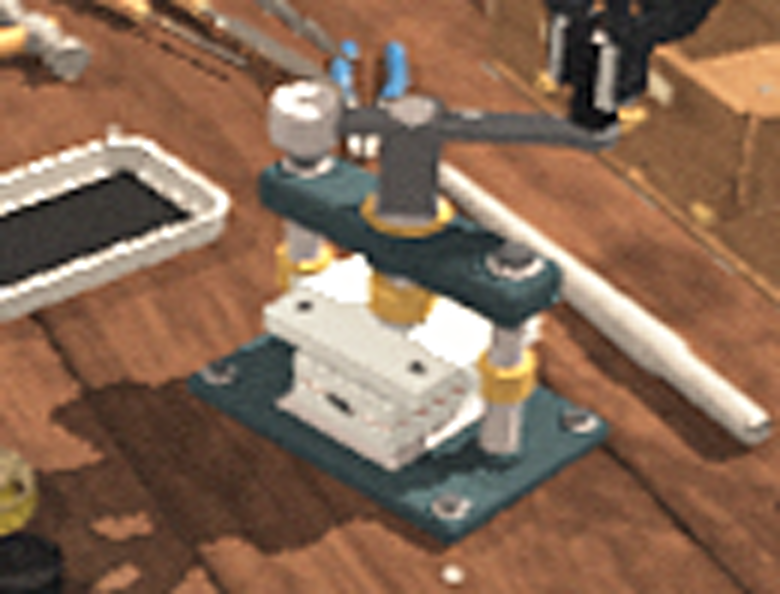

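Request:
carry_out:
  plan:
    - [[0.0099,0,-0.0099],[0,0,0],0.015]
    - [[0.008,0,-0.0114],[0,0,0],0.015]
    - [[0.0059,0,-0.0126],[0,0,0],0.015]
    - [[0.0036,0,-0.0135],[0,0,0],0.015]
    - [[0.0012,0,-0.0139],[0,0,0],0.015]
    - [[-0.0012,0,-0.0139],[0,0,0],0.015]
    - [[-0.0036,0,-0.0135],[0,0,0],0.015]
    - [[-0.0059,0,-0.0126],[0,0,0],0.015]

```text
time_s: 13.72
position: [0.5593, 0.0588, 0.2138]
tool_rot: [[0.214, 0.002, 0.977], [-0.977, -0.002, 0.214], [0.003, -1.0, 0.001]]
ft_force: [4.1, -1.4, 2.7]
grip_width: 0.0219
```

```bash
python3 -c "
from h import *
wind()
"
```

```text
t 13.72 phi 120.4 r 0.0816 z 0.2138 Ftan(resist+) 4.35 Frad 0.02 Fz 2.66 grip 0.0219
```

Request:
carry_out:
  plan:
    - [[-0.008,0,-0.0114],[0,0,0],0.015]
    - [[-0.0099,0,-0.0099],[0,0,0],0.015]
    - [[-0.0114,0,-0.008],[0,0,0],0.015]
    - [[-0.0126,0,-0.0059],[0,0,0],0.015]
    - [[-0.0135,0,-0.0036],[0,0,0],0.015]
    - [[-0.0139,0,-0.0012],[0,0,0],0.015]
    - [[-0.0139,0,0.0012],[0,0,0],0.015]
    - [[-0.0135,0,0.0036],[0,0,0],0.015]

```text
time_s: 14.72
position: [0.5037, 0.1474, 0.2135]
tool_rot: [[0.215, -0.001, 0.977], [-0.977, -0.001, 0.215], [0.001, -1.0, -0.001]]
ft_force: [2.5, -3.8, 2.3]
grip_width: 0.0216
```

```bash
python3 -c "
from h import *
wind()
d=get('side');save(d,'s7');a=cv2.imread('pics/s7.png');cv2.imwrite('pics/s7z.png',cv2.resize(a[165:275,210:340],None,fx=6,fy=5.4,interpolation=2))
"
```

```text
t 14.72 phi 200.2 r 0.0816 z 0.2135 Ftan(resist+) 3.47 Frad -2.95 Fz 2.32 grip 0.0216
```

View pics/s7z.png

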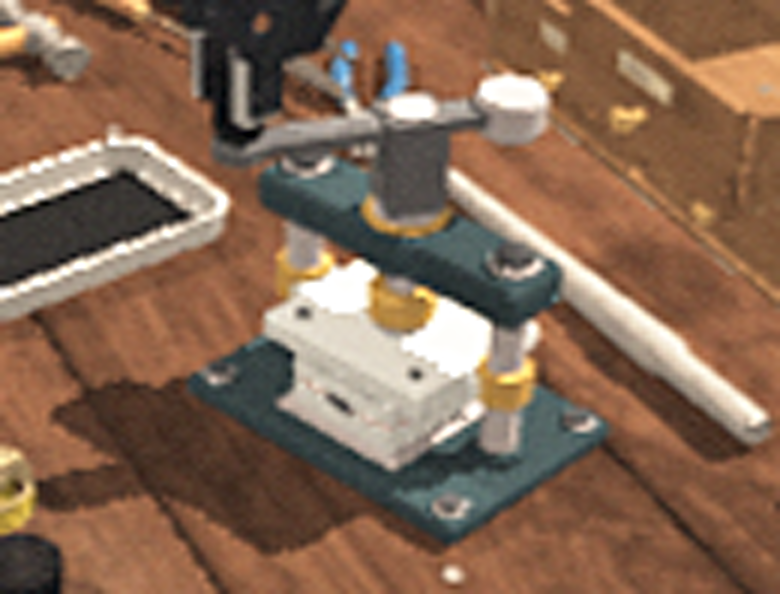

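Request:
carry_out:
  plan:
    - [[-0.0123,0,0.0068],[0,0,0],0.015]
    - [[-0.0114,0,0.008],[0,0,0],0.015]
    - [[-0.0099,0,0.0099],[0,0,0],0.015]
    - [[-0.008,0,0.0114],[0,0,0],0.015]

```text
time_s: 15.28
position: [0.5299, 0.1958, 0.2134]
tool_rot: [[0.215, -0.002, 0.977], [-0.977, -0.0, 0.215], [-0.0, -1.0, -0.002]]
ft_force: [-2.2, -5.1, 3.8]
grip_width: 0.022
```

```bash
python3 -c "
from h import *
wind()
"
```

```text
t 15.28 phi 239.8 r 0.0806 z 0.2134 Ftan(resist+) 5.07 Frad -2.28 Fz 3.79 grip 0.0220
```

Request:
carry_out:
  plan:
    - [[-0.0055,0,0.0129],[0,0,0],0.015]
    - [[-0.0036,0,0.0135],[0,0,0],0.015]

```text
time_s: 15.52
position: [0.5537, 0.2105, 0.2133]
tool_rot: [[0.215, -0.003, 0.977], [-0.977, 0.0, 0.215], [-0.001, -1.0, -0.003]]
ft_force: [-3.7, -4.5, 4.1]
grip_width: 0.0219
```

```bash
python3 -c "
from h import *
wind()
"
```

```text
t 15.53 phi 259.8 r 0.0802 z 0.2133 Ftan(resist+) 5.14 Frad -2.69 Fz 4.11 grip 0.0219
```

Request:
carry_out:
  plan:
    - [[-0.001,0,0.0139],[0,0,0],0.015]
    - [[0.0014,0,0.0139],[0,0,0],0.015]

```text
time_s: 15.78
position: [0.5809, 0.2162, 0.2132]
tool_rot: [[0.216, -0.003, 0.976], [-0.976, 0.001, 0.216], [-0.001, -1.0, -0.003]]
ft_force: [-3.8, -1.8, 4.9]
grip_width: 0.0215
```

```bash
python3 -c "
from h import *
wind()
d=get('side');save(d,'s8');a=cv2.imread('pics/s8.png');cv2.imwrite('pics/s8z.png',cv2.resize(a[200:260,240:310],None,fx=10,fy=9,interpolation=2))
"
```

```text
t 15.78 phi 279.8 r 0.0799 z 0.2132 Ftan(resist+) 3.91 Frad -1.67 Fz 4.91 grip 0.0215
```

View pics/s8z.png

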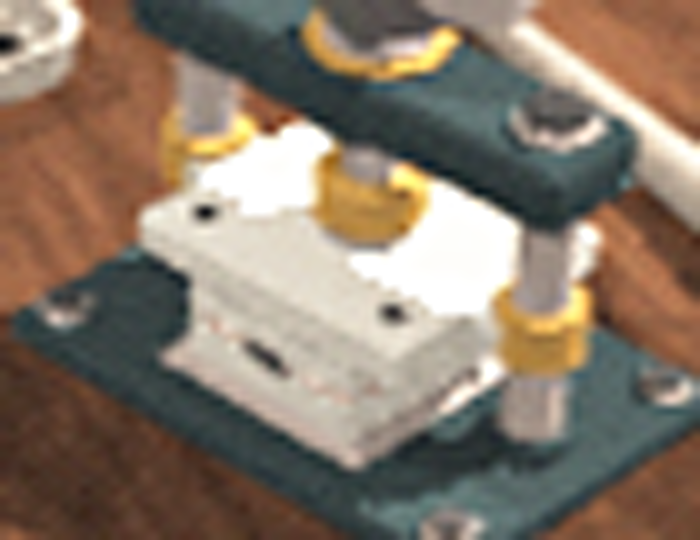

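Request:
carry_out:
  plan:
    - [[0.0036,0,0.0135],[0,0,0],0.015]
    - [[0.0059,0,0.0126],[0,0,0],0.015]
    - [[0.008,0,0.0114],[0,0,0],0.015]

```text
time_s: 16.2
position: [0.6214, 0.2072, 0.213]
tool_rot: [[0.216, -0.003, 0.976], [-0.976, 0.001, 0.216], [-0.002, -1.0, -0.003]]
ft_force: [-5.5, 0.4, 4.2]
grip_width: 0.0222
```

```bash
python3 -c "
from h import *
wind()
"
```

```text
t 16.20 phi 310.0 r 0.0798 z 0.2130 Ftan(resist+) 5.00 Frad -2.21 Fz 4.17 grip 0.0222
```

Request:
carry_out:
  plan:
    - [[0.0099,0,0.0099],[0,0,0],0.015]
    - [[0.0114,0,0.008],[0,0,0],0.015]

```text
time_s: 16.45
position: [0.6442, 0.1893, 0.2131]
tool_rot: [[0.215, -0.001, 0.977], [-0.977, 0.001, 0.215], [-0.001, -1.0, -0.001]]
ft_force: [-4.4, 1.1, 1.5]
grip_width: 0.0215
```

```bash
python3 -c "
from h import *
wind()
"
```

```text
t 16.45 phi 330.9 r 0.0798 z 0.2131 Ftan(resist+) 3.77 Frad -2.58 Fz 1.49 grip 0.0215
```

Request:
carry_out:
  plan:
    - [[0.0126,0,0.0059],[0,0,0],0.015]
    - [[0.0135,0,0.0036],[0,0,0],0.015]

```text
time_s: 16.7
position: [0.6589, 0.1656, 0.213]
tool_rot: [[0.215, -0.002, 0.977], [-0.977, 0.001, 0.215], [-0.002, -1.0, -0.001]]
ft_force: [-5.4, 4.0, 0.6]
grip_width: 0.0219
```

```bash
python3 -c "
from h import *
wind()
"
```

```text
t 16.70 phi 351.0 r 0.0800 z 0.2130 Ftan(resist+) 5.74 Frad -3.55 Fz 0.60 grip 0.0219
```

Request:
carry_out:
  plan:
    - [[0.0139,0,0.0012],[0,0,0],0.015]
    - [[0.0139,0,-0.0012],[0,0,0],0.015]

```text
time_s: 16.95
position: [0.6647, 0.1389, 0.213]
tool_rot: [[0.215, -0.002, 0.977], [-0.977, 0.002, 0.215], [-0.003, -1.0, -0.001]]
ft_force: [-4.6, 6.3, 1.6]
grip_width: 0.022
```

```bash
python3 -c "
from h import *
wind()
"
```

```text
t 16.95 phi 10.6 r 0.0802 z 0.2130 Ftan(resist+) 6.40 Frad -4.41 Fz 1.60 grip 0.0220
```

Request:
carry_out:
  plan:
    - [[0.0133,0,-0.0046],[0,0,0],0.015]
    - [[0.0126,0,-0.0059],[0,0,0],0.015]

```text
time_s: 17.2
position: [0.6607, 0.1117, 0.2135]
tool_rot: [[0.215, 0.001, 0.977], [-0.977, 0.003, 0.215], [-0.003, -1.0, 0.002]]
ft_force: [-0.7, 9.7, 1.6]
grip_width: 0.0215
```

```bash
python3 -c "
from h import *
wind()
"
```

```text
t 17.20 phi 30.4 r 0.0801 z 0.2135 Ftan(resist+) 8.99 Frad -3.70 Fz 1.63 grip 0.0215
```

Request:
carry_out:
  plan:
    - [[0,0,0],[0,0,0],0.015]
    - [[0,0,0],[0,0,0],0.015]

```text
time_s: 17.45
position: [0.6606, 0.1111, 0.2134]
tool_rot: [[0.215, 0.001, 0.977], [-0.977, 0.002, 0.215], [-0.001, -1.0, 0.001]]
ft_force: [-1.3, 5.5, 1.5]
grip_width: 0.0216
```

```bash
python3 -c "
from h import *
wind()
d=get('side');save(d,'s9');a=cv2.imread('pics/s9.png');cv2.imwrite('pics/s9z.png',cv2.resize(a[200:260,240:310],None,fx=10,fy=9,interpolation=2))
wind()
"
```

```text
t 17.45 phi 30.8 r 0.0802 z 0.2134 Ftan(resist+) 4.78 Frad -2.99 Fz 1.55 grip 0.0216
t 17.50 phi 30.8 r 0.0801 z 0.2134 Ftan(resist+) 4.20 Frad -1.45 Fz 1.90 grip 0.0214
```

View pics/s9z.png

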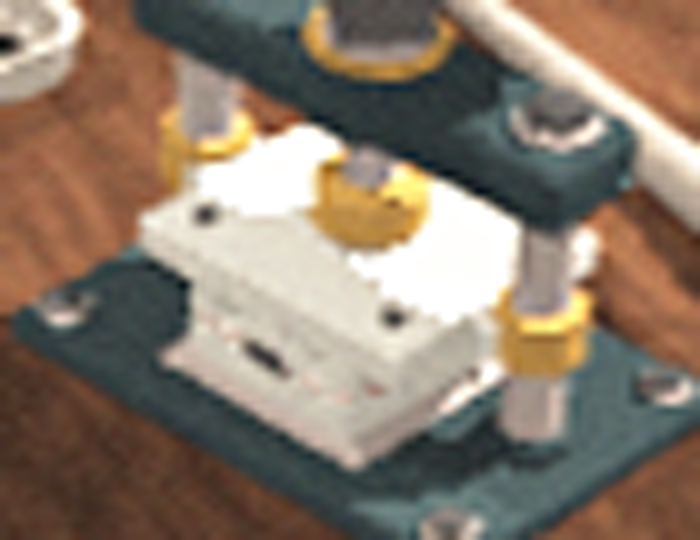

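Request:
carry_out:
  plan:
    - [[0.0058,0,-0.0038],[0,0,0],0.015]

```text
time_s: 17.62
position: [0.6584, 0.1057, 0.2137]
tool_rot: [[0.216, 0.002, 0.976], [-0.976, 0.003, 0.216], [-0.002, -1.0, 0.003]]
ft_force: [1.0, 8.7, 1.9]
grip_width: 0.0217
```

```bash
python3 -c "
from h import *
wind()
"
```

```text
t 17.62 phi 35.0 r 0.0800 z 0.2137 Ftan(resist+) 8.39 Frad -2.41 Fz 1.88 grip 0.0217
```

Request:
carry_out:
  plan:
    - [[0,0,0],[0,0,0],0.0854]
    - [[0,0,0],[0,0,0],0.0854]
    - [[0,0,0],[0,0,0],0.0854]
    - [[0,-0.055,0],[0,0,0],0.0854]
    - [[-0.023,0,-0.033],[0,0,0],0.0854]
    - [[-0.023,0,-0.0325],[0,0,0],0.0854]
    - [[0,0,0],[0,8.75,0],0.0854]
    - [[0,0,0],[0,8.75,0],0.0854]

```text
time_s: 18.62
position: [0.5836, 0.1356, 0.2689]
tool_rot: [[-0.094, 0.001, 0.996], [-0.996, -0.0, -0.094], [0.0, -1.0, 0.001]]
ft_force: [0.8, -0.1, 0.6]
grip_width: 0.085
```

Request:
carry_out:
  plan:
    - [[0,0,0],[0,8.75,0],0.0854]
    - [[0,0,0],[0,8.75,0],0.0854]
    - [[0,0,0],[0,0,0],0.0854]

```text
time_s: 19.0
position: [0.5839, 0.1354, 0.2685]
tool_rot: [[-0.383, 0.0, 0.924], [-0.924, -0.0, -0.383], [0.0, -1.0, 0.0]]
ft_force: [0.1, 0.8, 1.1]
grip_width: 0.0854
```

```bash
python3 -c "
from h import *
to([.5845,.1364,.1677]);s=env.observe();print(s['ft_force'],s['q'])
d=get('wrist');save(d,'w10');np.save('w10.npy',d,allow_pickle=True)
print(proj(d,[.5845,.1364,.198]))
a=np.radians(-22.6);print(proj(d,[.5845+.08*np.cos(a),.1364+.08*np.sin(a),.244]))
"
```

```text
t 19.0 pos [0.5839 0.1354 0.2685] yaw -112.53 move [-1.200e-03  1.008e-01  1.000e-04] tilt [ 0.   -0.02]
[0.13639504 0.76876813 1.11541183] [ 1.75457629e+00  2.56992656e+01  6.18805343e+01 -1.90441364e-02
  9.24163799e+01  1.14284329e+02]
[260.16858359 201.24755506]
[259.97009794 101.33960251]
```

View pics/w10.png

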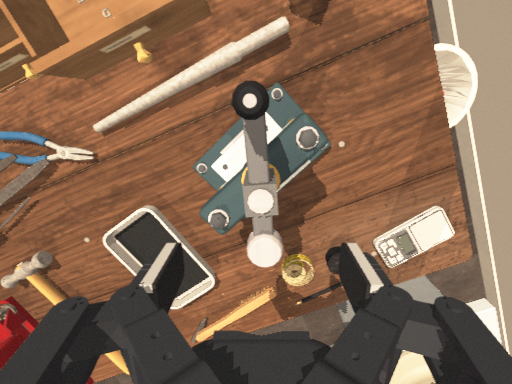

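```bash
python3 -c "
from h import *
d=np.load('w10.npy',allow_pickle=True).item()
h=onplane(d,(100,249),.244);b=onplane(d,(202,261),.199);c=onplane(d,(246.5,265),.202)
print(h,b,c)
for v in (h-c,h-b,b-c): print(np.hypot(*v[:2]),np.degrees(np.arctan2(v[1],v[0])))
"
```

```text
[0.66148179 0.11125805 0.244     ] [0.58397063 0.13586711 0.199     ] [0.54540476 0.14809542 0.202     ]
0.12178206085108795 -17.60698362760869
0.08132396127854934 -17.614155172884058
0.04045810149008812 -17.592568258290026
```

Request:
carry_out:
  plan:
    - [[-0.0008,0,0],[0,-5,0],0.0854]
    - [[0,0.05,0],[0,0,0],0.0854]
    - [[0,0.05,0],[0,0,0],0.0854]
    - [[0,0,0],[0,0,0],0.0854]
    - [[0,0,0],[0,0,0],0.015]
    - [[0,0,0],[0,0,0],0.015]
    - [[0,0,0],[0,0,0],0.015]
    - [[0,0,0],[0,0,0],0.015]
  force: 80

```text
time_s: 20.05
position: [0.5844, 0.1361, 0.17]
tool_rot: [[-0.302, 0.002, 0.953], [-0.953, -0.0, -0.302], [-0.0, -1.0, 0.002]]
ft_force: [-2.5, -1.6, 6.7]
grip_width: 0.0269
```

```bash
python3 -c "
from h import *
to([.5845,.1364,.1677]);s=env.observe();print(s['ft_force'],s['wrist_torque'],s['grip_width'])
d=get('wrist');save(d,'w11')
"
```

```text
t 20.05 pos [0.5844 0.1361 0.17  ] yaw -107.58 move [-0.0003  0.0023 -0.    ] tilt [ 0.12 -0.02]
[-2.54508384 -1.59889859  6.65367713] [-0.17772619  0.33069936  0.10146502] 0.026854012347624773
```

View pics/w11.png

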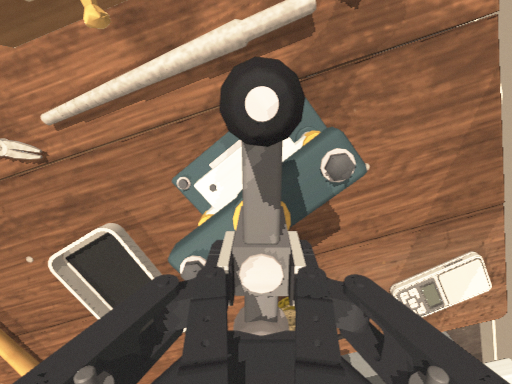

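Request:
carry_out:
  plan:
    - [[0,-0.003,0],[0,0,0],0.015]
    - [[0,-0.005,0],[0,0,0],0.015]
    - [[0,-0.008,0],[0,0,0],0.015]
    - [[0,-0.01,0],[0,0,0],0.015]

```text
time_s: 20.6
position: [0.5837, 0.1364, 0.1948]
tool_rot: [[-0.302, -0.002, 0.953], [-0.953, 0.0, -0.302], [0.0, -1.0, -0.002]]
ft_force: [-0.0, 0.7, -3.0]
grip_width: 0.0269
```

```bash
python3 -c "
from h import *
to([.5845,.1364,.235]);s=env.observe();print(s['ft_force'],s['wrist_torque'],s['grip_width'])
"
```

```text
t 20.6 pos [0.5837 0.1364 0.1948] yaw -107.6 move [-0.0002 -0.0402  0.0007] tilt [-0.09  0.01]
[-0.03246121  0.68159466 -3.01579293] [0.02765329 0.00422689 0.00291622] 0.026922955188795603
```

Request:
carry_out:
  plan:
    - [[0,-0.045,0],[0,0,0],0.015]
    - [[0,0,0],[0,-10,0],0.015]
    - [[0,0,0],[0,-10,0],0.015]
    - [[0,0,0],[0,-10,0],0.015]
    - [[0,0,0],[0,-10,0],0.015]
    - [[0,0,0],[0,-10,0],0.015]
    - [[0,0,0],[0,-10,0],0.015]
    - [[0,0,0],[0,0,0],0.015]

```text
time_s: 21.6
position: [0.5838, 0.1364, 0.2401]
tool_rot: [[0.673, -0.0, 0.739], [-0.739, 0.0, 0.673], [-0.0, -1.0, -0.0]]
ft_force: [0.2, -0.3, -3.7]
grip_width: 0.0269
```

```bash
python3 -c "
from h import *
to([.484,.361,.06]);s=env.observe();print(s['ft_force'],s['grip_width'])
d=get('side');save(d,'s12');a=cv2.imread('pics/s12.png');cv2.imwrite('pics/s12z.png',cv2.resize(a[130:270,180:340],None,fx=5,fy=4.2,interpolation=2))
"
```

```text
t 21.6 pos [0.5838 0.1364 0.2401] yaw -47.68 move [-0.2332  0.1801  0.0774] tilt [-0.01  0.01]
[ 0.2337523  -0.29676904 -3.70337409] 0.02686068205201434
```

View pics/s12z.png

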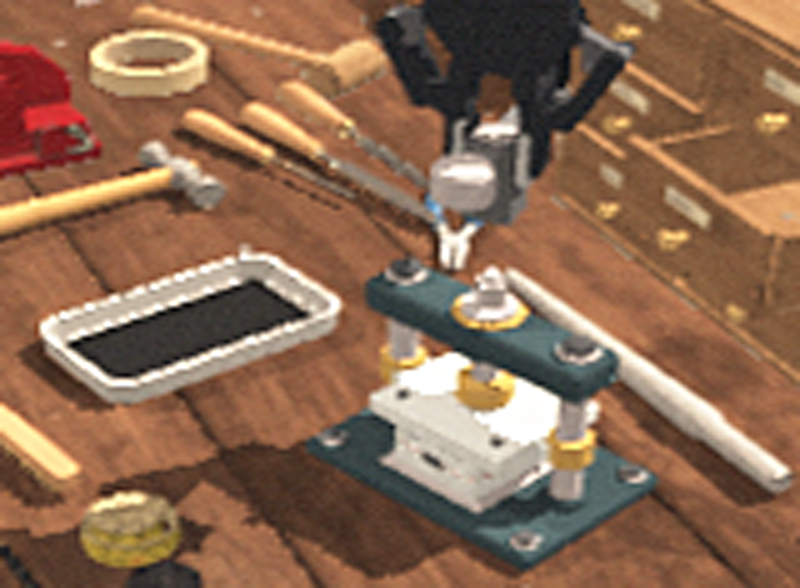

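Crank is off the spindle, platen on the mould. Carry to the tray.

Request:
carry_out:
  plan:
    - [[-0.047,0,0.0155],[0,0,0],0.015]
    - [[-0.047,0,0.0155],[0,0,0],0.015]
    - [[-0.047,0,0.0155],[0,0,0],0.015]
    - [[-0.047,0,0.0155],[0,0,0],0.015]
    - [[-0.045,0,0.0155],[0,0,0],0.015]
    - [[0,0.05,0],[0,0,0],0.015]
    - [[0,0.05,0],[0,0,0],0.015]
    - [[0,0,0],[0,0,0],0.015]

```text
time_s: 22.65
position: [0.4825, 0.3599, 0.1367]
tool_rot: [[0.672, -0.007, 0.74], [-0.74, -0.003, 0.672], [-0.002, -1.0, -0.008]]
ft_force: [0.3, -0.7, -2.8]
grip_width: 0.0266
```

```bash
python3 -c "
from h import *
to([.484,.361,.029]);s=env.observe();print(s['ft_force'],s['grip_width'])
"
```

```text
t 22.65 pos [0.4825 0.3599 0.1367] yaw -47.75 move [0.0004 0.1077 0.0027] tilt [-0.41 -0.19]
[ 0.28770823 -0.72654636 -2.76929238] 0.026558734309460253
```

Request:
carry_out:
  plan:
    - [[0,0.05,0.001],[0,0,0],0.015]
    - [[0,0.04,0],[0,0,0],0.015]
    - [[0,0.01,0],[0,0,0],0.015]
    - [[0,0.003,0],[0,0,0],0.015]
    - [[0,0.002,0],[0,0,0],0.015]
    - [[0,0,0],[0,0,0],0.015]

```text
time_s: 23.4
position: [0.4855, 0.3615, 0.0358]
tool_rot: [[0.674, 0.002, 0.739], [-0.739, 0.001, 0.674], [0.001, -1.0, 0.002]]
ft_force: [-0.2, 0.0, -4.2]
grip_width: 0.0273
```

```bash
python3 -c "
from h import *
to([.484,.361,.029]);s=env.observe();print(s['ft_force'],s['grip_width'])
"
```

```text
t 23.4 pos [0.4855 0.3615 0.0358] yaw -47.61 move [-0.0006  0.0068 -0.0015] tilt [0.11 0.05]
[-0.17396168  0.0204522  -4.20985994] 0.027252250920035095
```

Request:
carry_out:
  plan:
    - [[0,0.004,0],[0,0,0],0.015]
    - [[0,0.002,0],[0,0,0],0.015]
    - [[0,0.001,0],[0,0,0],0.015]
    - [[0,0,0],[0,0,0],0.015]

```text
time_s: 23.9
position: [0.485, 0.3613, 0.029]
tool_rot: [[0.674, 0.001, 0.738], [-0.738, 0.0, 0.674], [0.0, -1.0, 0.001]]
ft_force: [-3.5, -3.2, 9.2]
grip_width: 0.0266
```

```bash
python3 -c "
from h import *
to([.484,.361,.029]);s=env.observe();print(s['ft_force'],s['grip_width'])
"
```

```text
t 23.9 pos [0.485  0.3613 0.029 ] yaw -47.59 move [-0.0005  0.     -0.001 ] tilt [0.05 0.01]
[-3.51309771 -3.24548876  9.24990963] 0.02659959203374779
```

Standing on the floor. Release and rise.

Request:
carry_out:
  plan:
    - [[0,-0.0005,0],[0,0,0],0.0854]
    - [[0,0,0],[0,0,0],0.0854]
    - [[0,0,0],[0,0,0],0.0854]
    - [[0,0,0],[0,0,0],0.0854]
    - [[0,-0.03,0],[0,0,0],0.0854]
    - [[0,-0.06,0],[0,0,0],0.0854]
    - [[0,-0.06,0],[0,0,0],0.0854]
    - [[0,0,0],[0,0,0],0.0854]

```text
time_s: 24.9
position: [0.4866, 0.3621, 0.183]
tool_rot: [[0.674, 0.009, 0.738], [-0.738, 0.004, 0.674], [0.003, -1.0, 0.009]]
ft_force: [0.2, -0.1, -0.2]
grip_width: 0.0853
```

```bash
python3 -c "
from h import *
s=env.observe();print(s['ft_force'],s['grip_width'],s['position'],s['time_s'])
d=get('wrist');save(d,'w13')
print(proj(d,[.485,.3613,.057]))
d=get('side');save(d,'s13');a=cv2.imread('pics/s13.png');cv2.imwrite('pics/s13z.png',cv2.resize(a[130:290,160:340],None,fx=4.3,fy=3.7,interpolation=2))
d=get('scene');save(d,'c13');a=cv2.imread('pics/c13.png');cv2.imwrite('pics/c13z.png',cv2.resize(a[140:340,180:380],None,fx=3.5,fy=3,interpolation=2))
"
```

```text
[ 0.16322232 -0.14011695 -0.21474301] 0.08531192654138363 [0.48655976 0.36213154 0.18298456] 24.9
[260.5934703  185.23979481]
```

View pics/w13.png

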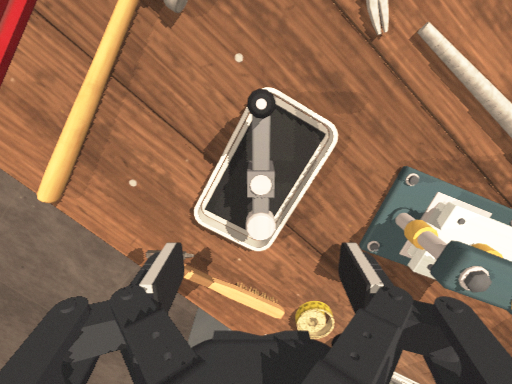

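View pics/s13z.png

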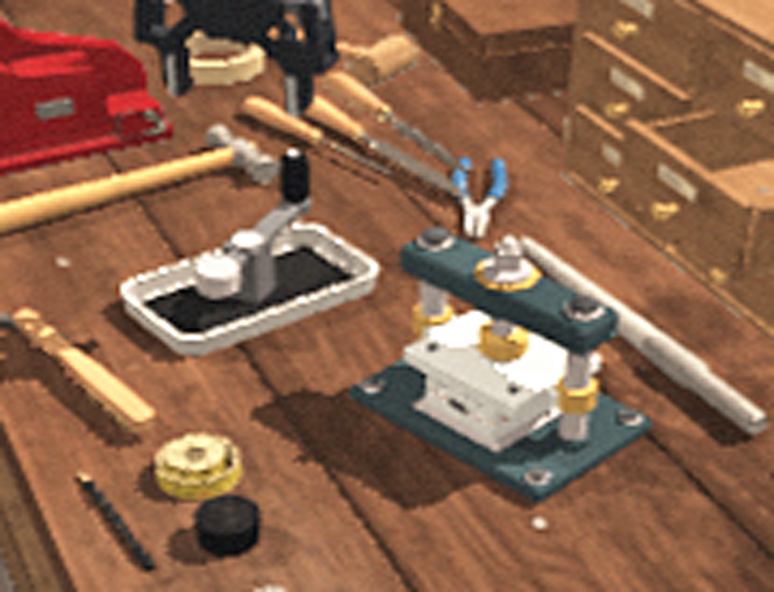

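View pics/c13z.png

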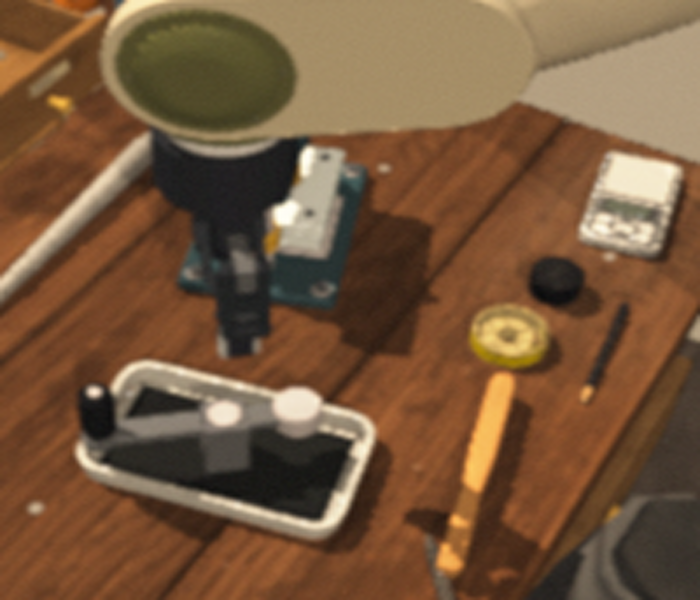

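```bash
python3 -c "
from rig import env
print(env.close_job())"
```

```text
the job is handed in; nothing more can be done
None
```

The mould is clamped, the crank is back upright near the middle of the tray, and the job was handed in at about 25 s of the 72 s limit; it reports no verdict.

- **Seating:** I set the crank to the square's heading seen by the wrist camera, and it went down without needing a turn. The first contact came at full depth, at about 3 N.
- **Winding:** Running free, the handle took about 4 N, with readings from 3.5 to 5.1 N. It stiffened from about 330–340° of turn. I stopped at about 395°, where the last two moving readings were 9.0 and 8.4 N, or about 4 to 5 N more than free. That is an estimated 200–240 N on the mould, inferred from the handle force because the grip cannot be read directly.
- **One disagreement:** After I let go of the handle, the crank stood about 5° further back than my last wind position. I put this down to play in the square socket. The screw is self-locking, but I did not measure the square's angle again after lifting the crank off.
- **Last checks:** The final pictures show the platen on the mould, the bare spindle, the crank standing in the tray, and the gripper open and clear. The tape measure and tin look unmoved. The brass cube is not in those last views, but it was in its place in the last wrist picture that showed it, partway through winding, and nothing went near it afterwards.

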